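# Four pots to the other rack, in mirrored order

### The arm

A 6-joint arm with a two-finger parallel gripper is mounted at the origin on a cart in front of the work surface, level with it; the furniture and walls round the work are solid. World frame = base frame: x ahead of the robot, y to its left, z up, the work surface at z = 0. Lengths are in m, angles in rad, forces in N, time in s.
With the tool pointing down it reaches from about 0.3 to 0.85 m from the base axis. Payload 4.2 kg.
Tool frame: the origin (TCP) lies midway between the tips of the shut fingers; the grasp point (between the pads) lies 19 mm behind it; z points along the fingers, y is the line along which they close (so a half turn about z gives the same grasp; the last joint's range is limited). The gripper opens to 91 mm and grips with 3 to 60 N. Pads are 32 mm wide; open, the fingers measure 118 mm over their backs; the gripper's body (76 mm by 178 mm) begins 60 mm behind the grasp point.
Start: joints at [-1.177, 0.32, 1.565, -0, 1.257, -0.02], TCP at [0.231, -0.526, 0.214] pointing down, gripper open.
Joint ranges: [-3.11, 3.11], [-0.84, 2.01], [0.21, 2.61], [-1.34, 4.49], [0.05, 2.63], [-2.56, 2.56]. Speed limits (rad/s): [2.57, 2.57, 3.14, 3.14, 3.14, 3.14].

### API

Orientations are given as a unit quaternion [w, x, y, z].
In Python, from plant import * gives the robot as it stands. The module is installed in compiled form; this text tells all that it offers.
- The arm moves only by the shell command python3 -m jog 'ROWS' [FORCE]. ROWS is JSON, a list of rows, each an object of numbers: "jaw": the gripper command: -1 is shut, 1 is fully open, values between are in proportion; "dx", "dy", "dz": the shift along the tool's x, y, z in cm; "rx", "ry", "rz": the turn, a rotation vector about the tool's x, y, z in degrees. A call has 1 to 12 rows; each row is the pose to reach, as a shift and turn from the pose commanded when the call began, along the tool's axes at that moment; what a row does not reach only later rows make up. A row lasts 1/12 s, in which the tool goes at most 41.7 mm and 7.16 degrees, less where a joint would pass 70% of its speed; a pose out of reach is approached as far as the arm can. A call with a gripper value outside its range is refused whole. The fingers move at their own pace and stop on an object; FORCE is the grip in N (left out, the last holds). Time passes only in rows, so rows that repeat a pose let the fingers close. It gives the time, the measured TCP pose, the force, the opening and the grip force at its end, in the units of the state.
- get_obs(): the state, without advancing time (a new reading comes with each control period).
- snapshot(name): name is "scene" or "top"; returns a dict with "pixels" (400x640x3 uint8, red, green, blue), "fx", "fy", "cx", "cy" (pixels), "origin" and "rotation" of the camera in the world. Camera axes: x right, y up, looking along -z (the intrinsics and any distortion apply to the point x, -y, -z); pixel columns grow to the right and rows downward; lengths in m; the calibration is good to about 2 mm. A picture is of the moment at which its call begins. There is no depth.
- job_done(): hands the job in; it is judged then, once.
Trained networks look in a picture, given as the dict that the camera call returned (one of the last four; its "shot" number tells which), for a name from the list of things; names that differ only in an ending like _2 or _b are one class to them, and where a whole thing is asked for, a point or a joint stands for the part that bears it (a point fixed in the world has none). Each returns a list of dicts, best first, with "p" (0 to 1); they miss things now and then, are a little off and sometimes report something else, mostly with a low value. They report only what shows in the picture. A call takes as long as a camera call. They do not tell look-alikes from the thing itself.
- find_in(thing, picture): "box" ([centre column, centre row, width, height] in pixels, round what is visible of it).
The state is a dict: "time_s": time; "joint_pos": joint angles; "qd": joint speeds; "tau": joint torques, N m; "eef_pos": TCP position; "orientation": TCP orientation; "contact_force": force on the tool from outside, world axes, zero at the start; "moment": the same for the moment, N m; "finger_gap": opening from 0.0 (shut) to 1.0 (fully open); "grip_force": force on a finger pad.
Only numpy, scipy, OpenCV 4.12 (cv2) and the standard library are available. Lean on these libraries where they do the work, as an engineer would, in place of code of your own. Each camera call takes 0.05 s, during which the arm holds its last target. There are 200 camera calls.

### The job

A left-handed painter is taking over: move the four pots (tin, two jars, dropper bottle) from the full rack to the empty rack, one to each cork mat, in reversed left-to-right order, so that the leftmost pot of the old row becomes the rightmost of the new one and so on. Stand each upright in the middle of its mat, setting it down gently: do not drop it or knock it over.

Things in the scene. Friction and masses are not known exactly. Their poses are not given: they have to be found in the camera images.
- full_rack: Rack holding the pots at the start, the nearer or farther of two: fixed wooden rack, 340 mm (y) by 98 mm (x), four round cork mats 66 mm across in a row. Origin: centre of underside, at table height; y runs to the robot's left, x away from it. Mat centres x=0, y=+0.123, +0.041, -0.041, -0.123 m, mat tops 15 mm up. Side rails 20 mm high, 42 to 48 mm from the row's line; end cheeks 30 mm high.
- empty_rack: Rack empty at the start, otherwise the same: fixed wooden rack, 340 mm (y) by 98 mm (x), four round cork mats 66 mm across in a row. Origin: centre of underside, at table height; y runs to the robot's left, x away from it. Mat centres x=0, y=+0.123, +0.041, -0.041, -0.123 m, mat tops 15 mm up. Side rails 20 mm high, 42 to 48 mm from the row's line; end cheeks 30 mm high.
- tin: Small plain cylindrical food tin, green and gold, 57 mm across, 72 mm tall, straight sides; about 0.2 kg. Origin at the centre of its underside, z up; stands upright and loose.
- tall_jar: The larger glass pigment jar with a black lid, 56 mm across, 89 mm tall: straight glass up to about 60 mm, narrower above; about 0.15 kg. Origin at the centre of its underside, z up; stands upright and loose.
- small_jar: The smaller glass pigment jar with a cork stopper, 46 mm across, 71 mm tall: straight body up to about 45 mm, narrower above; about 0.15 kg. Origin at the centre of its underside, z up; stands upright and loose.
- dropper: Slim brown dropper bottle with a black rubber top, 33 mm across, 102 mm tall: straight body up to about 50 mm, much narrower above; about 0.07 kg. Origin at the centre of its underside, z up; stands upright and loose.
- mat_tin: Cork mat fixed on the full rack, under the tin at the start; 66 mm across, 3 mm thick, origin at the centre of its underside. It marks the bay where the tin began and never moves in a run.
- mat_tall_jar: Cork mat fixed on the full rack, under the larger (black-lidded) jar at the start; 66 mm across, 3 mm thick, origin at the centre of its underside. It marks the bay where the larger (black-lidded) jar began and never moves in a run.
- mat_small_jar: Cork mat fixed on the full rack, under the smaller (cork-stoppered) jar at the start; 66 mm across, 3 mm thick, origin at the centre of its underside. It marks the bay where the smaller (cork-stoppered) jar began and never moves in a run.
- mat_dropper: Cork mat fixed on the full rack, under the dropper bottle at the start; 66 mm across, 3 mm thick, origin at the centre of its underside. It marks the bay where the dropper bottle began and never moves in a run.
Things that resemble listed ones, but are neither listed nor needed, are in the scene too. What is shaped like the small_jar but turquoise is not meant. What is shaped like the tin but purple is not meant.

How it is judged:
By the outcome, as a careful person would: the job done as asked, in the order asked, and still so for the second after the job is handed in, with the robot touching nothing.
It also fails if it takes over 102 s, if anything falls off the work surface, if the arm or the gripper's body presses on something with over 40 N, if the wrist force passes 120 N, or if a joint passes its speed limit or range.

## Working session

There is one attempt and no reset: what is moved stays moved. The work goes in short steps, Python scripts to look and compute and a shell command to move; the robot and the scene stay as the last step left them, time stands still between calls to the robot, and variables do not carry over. Pictures are saved under pics/ and viewed, at most 14 in all, crops included, and the job is handed in when it is done.

```bash
mkdir -p pics
cat > h.py <<'E'
from plant import *
import numpy as np, cv2
def shot(n,f=None):
    s=snapshot(n)
    if f: cv2.imwrite('pics/'+f,cv2.cvtColor(np.array(s['pixels'],np.uint8),cv2.COLOR_RGB2BGR))
    return s
def ray(s,u,v):
    d=np.array([(u-s['cx'])/s['fx'],-(v-s['cy'])/s['fy'],-1.]); return np.array(s['origin']),np.array(s['rotation']).reshape(3,3)@d
def atz(s,u,v,z):
    o,d=ray(s,u,v); return o+d*(z-o[2])/d[2]
def proj(s,p):
    c=np.array(s['rotation']).reshape(3,3).T@(np.array(p)-np.array(s['origin']))
    return s['cx']+s['fx']*c[0]/-c[2], s['cy']-s['fy']*c[1]/-c[2]
E
python3 - <<'E'
from h import *
for n in ['top','scene']:
    s=shot(n,n+'0.png'); print(n,{k:v for k,v in s.items() if k!='pixels'})
    for t in ['tin','tall_jar','small_jar','dropper','full_rack']:
        print(t,[(round(r['p'],2),np.round(r['box']).astype(int).tolist()) for r in find_in(t,s)][:4])
print(get_obs())
E
```

```text
top {'fx': 502.93060886596516, 'fy': 502.93060886596516, 'cx': 323.6384529529296, 'cy': 206.6610027284496, 'origin': array([ 0.4415558 , -0.0196104 ,  1.30361433]), 'rotation': array([-0.69971131, -0.01537397,  0.02424485,  0.71384866]), 'shot': 1}
tin [(0.88, [317, 228, 23, 21]), (0.65, [358, 278, 23, 28])]
tall_jar [(0.72, [251, 225, 23, 20])]
small_jar [(0.78, [284, 224, 21, 20]), (0.74, [296, 272, 16, 17]), (0.59, [249, 273, 22, 18])]
dropper [(0.49, [350, 229, 14, 15])]
full_rack [(0.65, [300, 228, 140, 46]), (0.62, [250, 224, 22, 21])]
scene {'fx': 369.1137903597062, 'fy': 369.1137903597062, 'cx': 319.7137729461233, 'cy': 203.41895183311254, 'origin': array([0.23836215, 0.46107365, 0.68271507]), 'rotation': array([-0.22830166, -0.0825779 ,  0.33593859,  0.91005742]), 'shot': 2}
tin [(0.79, [400, 206, 30, 37]), (0.69, [333, 212, 21, 43])]
tall_jar [(0.73, [291, 258, 30, 45])]
small_jar [(0.98, [309, 232, 23, 34]), (0.97, [368, 254, 24, 35]), (0.62, [345, 300, 25, 36])]
dropper [(0.55, [352, 185, 20, 31])]
full_rack [(0.63, [317, 238, 124, 132])]
{'time_s': 0.6, 'joint_pos': array([-1.17701072e+00,  3.19549273e-01,  1.56451927e+00, -1.44497781e-06,
        1.25742775e+00, -2.00045825e-02]), 'qd': array([ 1.16312796e-03,  5.14591269e-04,  1.75490630e-03,  3.33704657e-05,
       -1.35412598e-03,  5.22431048e-04]), 'tau': array([ 3.64583702e-04, -4.12116766e+01, -2.32135749e+01,  7.27583352e-02,
        3.80113721e-02, -2.24503918e-05]), 'eef_pos': array([ 0.23119277, -0.52646679,  0.21399761]), 'orientation': array([4.74718503e-05, 9.78673401e-01, 2.05422425e-01, 8.27730136e-06]), 'contact_force': array([ 0.77078085, -0.58934103, -0.40448524]), 'moment': array([-0.03049375,  0.02924195, -0.03287264]), 'grip_force': 0.0, 'finger_gap': 0.9991804791099931}
```

View pics/top0.png

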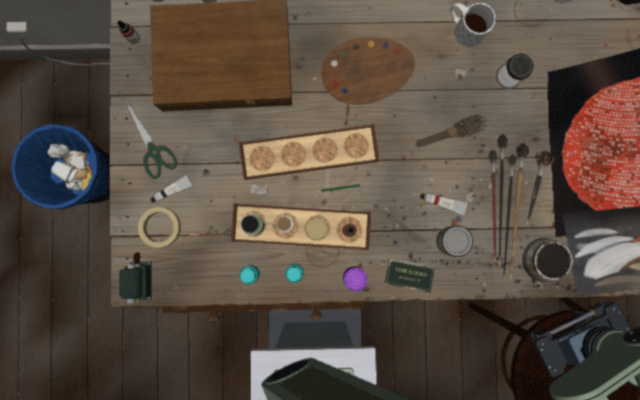

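View pics/scene0.png

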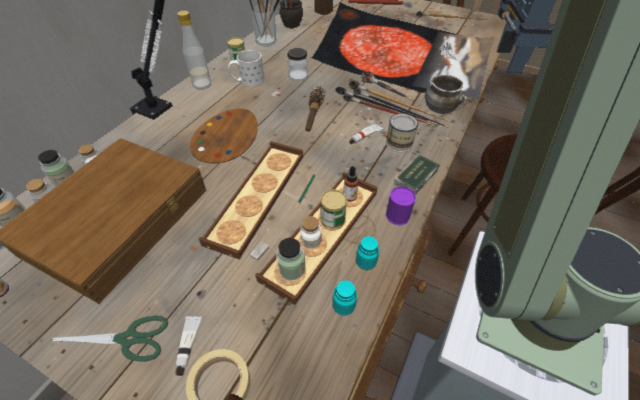

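The near rack is the full one. From left to right in top it holds tall_jar (251,225), small_jar (284,224), tin (317,228) and dropper (350,229). The far rack has its mats at about (262,157) to (354,146) and is empty. Possible confusions: turquoise jars at (249,274) and (294,272), the purple tin at (355,278) and the grey tin at (455,240). None of these is in the rack, so I exclude them.

```bash
cat >> h.py <<'E'
from scipy.spatial.transform import Rotation as R
from scipy.optimize import least_squares
_s=snapshot
def snapshot(n):
    s=_s(n); return s
def Rm(s): 
    q=np.array(s['rotation']); return R.from_quat([*q[1:],q[0]]).as_matrix()
def ray(s,u,v):
    d=np.array([(u-s['cx'])/s['fx'],-(v-s['cy'])/s['fy'],-1.]); return np.array(s['origin']),Rm(s)@d
def projs(s,P):
    c=(np.array(P)-np.array(s['origin']))@Rm(s)
    return np.stack([s['cx']+s['fx']*c[:,0]/-c[:,2], s['cy']-s['fy']*c[:,1]/-c[:,2]],1)
SH=dict(tin=(.0285,.072,.0285,.072),tall_jar=(.028,.060,.021,.089),small_jar=(.023,.045,.016,.071),dropper=(.0165,.050,.008,.102))
def pbox(s,t,x,y,z0=.015):
    r,h1,r2,h=SH[t]; a=np.linspace(0,2*np.pi,40)
    P=np.concatenate([np.stack([x+q*np.cos(a),y+q*np.sin(a),0*a+z0+z],1) for q,z in[(r,0),(r,h1),(r2,h1),(r2,h)]])
    p=projs(s,P); lo,hi=p.min(0),p.max(0); return np.r_[(lo+hi)/2,hi-lo]
def fit(t,obs,x0,z0=.015):
    f=lambda q:np.concatenate([(pbox(s,t,*q,z0)-b)*[1,1,.3,.3] for s,b in obs])
    r=least_squares(f,x0); return r.x,f(r.x)
E
python3 - <<'E'
from h import *
s=shot('top'); c=shot('scene')
B=dict(tall_jar=[(251,225,23,20),(291,258,30,45)],small_jar=[(284,224,21,20),(309,232,23,34)],tin=[(317,228,23,21),(333,212,21,43)],dropper=[(350,229,14,15),(352,185,20,31)])
for t,(a,b) in B.items():
    p,r=fit(t,[(s,a),(c,b)],atz(s,a[0],a[1],.05)[:2]); print(t,p.round(4),r.round(1))
im=cv2.cvtColor(np.array(s['pixels'],np.uint8),cv2.COLOR_RGB2BGR)
hsv=cv2.cvtColor(im,cv2.COLOR_BGR2HSV)
# inside floor: bright, saturated wood
m=((hsv[...,2]>175)&(hsv[...,1]>60)&(hsv[...,0]<30)).astype(np.uint8)
for n,(u0,u1,v0,v1) in dict(empty=(235,385,120,182),full=(225,375,200,252)).items():
    mm=m*0; mm[v0:v1,u0:u1]=m[v0:v1,u0:u1]
    pts=cv2.findNonZero(mm); (cu,cv_),wh,ang=cv2.minAreaRect(pts)
    bx=cv2.boxPoints(((cu,cv_),wh,ang)); W=np.array([atz(s,*q,.012) for q in bx])
    print(n,W.round(4).tolist(),W.mean(0).round(4),wh)
    L=[np.linalg.norm(W[i]-W[(i+1)%4]) for i in range(2)]; print(L)
    e=W[1]-W[0] if L[0]>L[1] else W[2]-W[1]; e/=np.linalg.norm(e); e*=np.sign(e[1])
    print('yaw deg',np.degrees(np.arctan2(-e[0],e[1])))
    for k in(.123,.041,-.041,-.123):
        q=W.mean(0)+k*e; print(q[:2].round(4)); u=projs(s,[[q[0],q[1],.015]])[0]; cv2.circle(im,tuple(np.int32(u*8)),int(.033*8*502.9/1.29),(255,0,0),1,shift=3)
cr=cv2.resize(im[115:295,220:385],None,fx=3.3,fy=3.3,interpolation=cv2.INTER_CUBIC); cv2.imwrite('pics/crop1.png',cr)
E
```

```text
tall_jar [0.4703 0.1427] [ 1.1 -0.5  0.8  0.9 -0.1  1.1 -0.1  0.2]
small_jar [0.4726 0.0634] [ 0.2 -0.9 -0.5 -0.4  0.6  0.6 -0.3  0.3]
tin [ 0.4565 -0.0134] [-2.1  0.8  0.2  0.8  0.3 -2.7  1.7 -0.8]
dropper [ 0.4503 -0.0973] [-1.4  1.8  0.1 -0.5 -0.8 -2.6 -1.4  2.2]
empty [[0.6782, 0.1687, 0.012], [0.7176, -0.1611, 0.012], [0.6369, -0.1699, 0.012], [0.5981, 0.1588, 0.012]] [ 0.6577 -0.0009  0.012 ] (31.0310001373291, 128.17739868164062)
[np.float64(0.33217975976209063), np.float64(0.08110754262264987)]
yaw deg 6.811072078678312
[0.6431 0.1213]
[0.6528 0.0398]
[ 0.6625 -0.0416]
[ 0.6723 -0.123 ]
full [[0.4378, 0.1907, 0.012], [0.5193, 0.1847, 0.012], [0.4921, -0.1461, 0.012], [0.4104, -0.1389, 0.012]] [0.4649 0.0226 0.012 ] (129.18544006347656, 31.937685012817383)
[np.float64(0.08178795591740348), np.float64(0.33190585877931494)]
yaw deg -4.713339156292368
[0.475  0.1452]
[0.4683 0.0635]
[ 0.4615 -0.0182]
[ 0.4548 -0.1   ]
```

View pics/crop1.png

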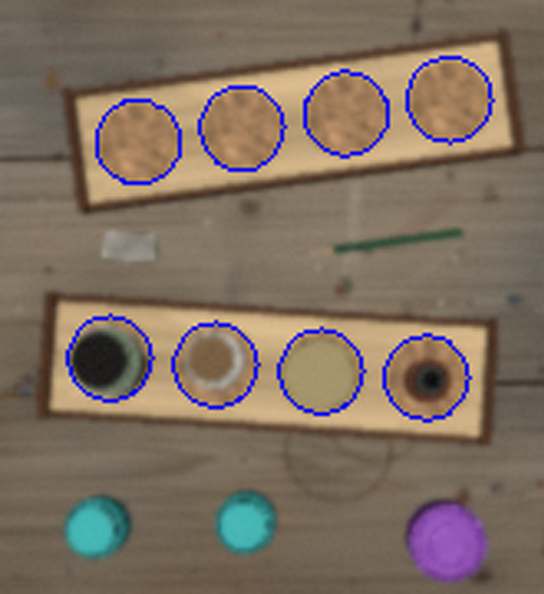

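The crop confirms the order and the fitted mats: black lid, cork, gold tin and dropper are in the rack, with turquoise and purple outside it. Next I refine the pots' centres from their top centres in the crop.

Run:
```python
from h import *
s=shot('top')
for t,u,v,z in [('tall',101,361,.104),('small',214,361,.086),('tin',321,372,.087),('drop',430,379,.117),('dropbody',428,381,.065),('purple',447,541,.072)]:
    print(t,atz(s,220+u/3.3,115+v/3.3,z).round(4))
o=get_obs(); q=o['orientation']; M=R.from_quat([*q[1:],q[0]]).as_matrix(); print(M.round(3))
# goal hover over dropper
print('shift cm',100*M.T@(np.array([.45,-.098,.2])-o['eef_pos']))
```

```text
tall [0.4698 0.1393 0.104 ]
small [0.4686 0.0591 0.086 ]
tin [ 0.459  -0.0192  0.087 ]
drop [ 0.452 -0.097  0.117]
dropbody [ 0.451  -0.0988  0.065 ]
purple [ 0.3327 -0.1097  0.072 ]
[[ 0.916  0.402  0.   ]
 [ 0.402 -0.916 -0.   ]
 [ 0.     0.    -1.   ]]
shift cm [ 37.26113473 -30.43556662   1.39528367]
```

```bash
python3 -m jog '[{"dx":9,"dy":-8,"rz":-16,"jaw":1},{"dx":18,"dy":-15,"rz":-33,"jaw":1},{"dx":28,"dy":-23,"rz":-50,"jaw":1},{"dx":37.3,"dy":-30.4,"rz":-66.3,"jaw":1},{"dx":37.3,"dy":-30.4,"rz":-66.3,"jaw":1},{"dx":37.3,"dy":-30.4,"rz":-66.3,"jaw":1},{"dx":37.3,"dy":-30.4,"rz":-66.3,"jaw":1},{"dx":37.3,"dy":-30.4,"rz":-66.3,"jaw":1},{"dx":37.3,"dy":-30.4,"rz":-66.3,"jaw":1},{"dx":37.3,"dy":-30.4,"rz":-66.3,"jaw":1},{"dx":37.3,"dy":-30.4,"rz":-66.3,"jaw":1},{"dx":37.3,"dy":-30.4,"rz":-66.3,"jaw":1}]' 10
python3 -m jog '[{"jaw":1,"dx":0}]'
python3 - <<'E'
from h import *
o=get_obs(); q=o['orientation']; M=R.from_quat([*q[1:],q[0]]).as_matrix(); print(M.round(3),o['joint_pos'].round(2))
E
```

```text
[[ 0.916  0.402  0.   ]
 [ 0.402 -0.916 -0.   ]
 [ 0.     0.    -1.   ]] [-1.18  0.32  1.56  0.    1.26 -0.02]$[0]: bad value
$[0]: bad value
```

```bash
python3 -m jog '[{"dx":0.0,"dy":0.0,"dz":0.0,"rx":0.0,"ry":0.0,"rz":0.0,"jaw":1.0}]' 10; echo; python3 -m jog '[{"dx":0,"dy":0,"dz":0,"rx":0,"ry":0,"rz":0,"jaw":0.99}]' 10
```

```text
time_s: 0.83
eef_pos: [0.2312, -0.5265, 0.214]
orientation: [0.0, 0.979, 0.205, -0.0]
contact_force: [0.1, 0.2, -0.1]
finger_gap: 1.003
grip_force: 0.0

time_s: 0.92
eef_pos: [0.2312, -0.5265, 0.214]
orientation: [0.0, 0.979, 0.205, 0.0]
contact_force: [-0.6, -0.5, 1.3]
finger_gap: 0.993
grip_force: 0.0
```

All keys are required in each row.

```bash
python3 -m jog '[{"dx":9,"dy":-8,"dz":0,"rx":0,"ry":0,"rz":-16,"jaw":1},{"dx":18,"dy":-15,"dz":0,"rx":0,"ry":0,"rz":-33,"jaw":1},{"dx":28,"dy":-23,"dz":0,"rx":0,"ry":0,"rz":-50,"jaw":1},{"dx":37.3,"dy":-30.4,"dz":1.4,"rx":0,"ry":0,"rz":-66.3,"jaw":1},{"dx":37.3,"dy":-30.4,"dz":1.4,"rx":0,"ry":0,"rz":-66.3,"jaw":1},{"dx":37.3,"dy":-30.4,"dz":1.4,"rx":0,"ry":0,"rz":-66.3,"jaw":1},{"dx":37.3,"dy":-30.4,"dz":1.4,"rx":0,"ry":0,"rz":-66.3,"jaw":1},{"dx":37.3,"dy":-30.4,"dz":1.4,"rx":0,"ry":0,"rz":-66.3,"jaw":1},{"dx":37.3,"dy":-30.4,"dz":1.4,"rx":0,"ry":0,"rz":-66.3,"jaw":1},{"dx":37.3,"dy":-30.4,"dz":1.4,"rx":0,"ry":0,"rz":-66.3,"jaw":1},{"dx":37.3,"dy":-30.4,"dz":1.4,"rx":0,"ry":0,"rz":-66.3,"jaw":1},{"dx":37.3,"dy":-30.4,"dz":1.4,"rx":0,"ry":0,"rz":-66.3,"jaw":1}]' 10
python3 - <<'E'
from h import *
o=get_obs(); q=o['orientation']; M=R.from_quat([*q[1:],q[0]]).as_matrix(); print(M.round(3),o['joint_pos'].round(2))
E
```

```text
time_s: 1.92
eef_pos: [0.4518, -0.0947, 0.2001]
orientation: [0.0, 0.706, 0.708, 0.001]
contact_force: [0.4, -0.7, -0.0]
finger_gap: 0.998
grip_force: 0.0
[[-0.003  1.     0.001]
 [ 1.     0.003  0.001]
 [ 0.001  0.001 -1.   ]] [-0.23  0.15  1.83  0.    1.16 -0.24]
```

```bash
python3 -m jog '[{"dx":0,"dy":0,"dz":3,"rx":0,"ry":0,"rz":0,"jaw":1},{"dx":0,"dy":0,"dz":6,"rx":0,"ry":0,"rz":0,"jaw":0.5},{"dx":0,"dy":0,"dz":9,"rx":0,"ry":0,"rz":0,"jaw":0.5},{"dx":0,"dy":0,"dz":12,"rx":0,"ry":0,"rz":0,"jaw":0.5},{"dx":0,"dy":0,"dz":14,"rx":0,"ry":0,"rz":0,"jaw":0.5},{"dx":0,"dy":0,"dz":15.7,"rx":0,"ry":0,"rz":0,"jaw":0.5},{"dx":0,"dy":0,"dz":15.7,"rx":0,"ry":0,"rz":0,"jaw":0.5},{"dx":0,"dy":0,"dz":15.7,"rx":0,"ry":0,"rz":0,"jaw":0.5}]' 8
python3 - <<'E'
from h import *
s=shot('scene')
im=cv2.cvtColor(np.array(s['pixels'],np.uint8),cv2.COLOR_RGB2BGR); cv2.imwrite('pics/s1.png',cv2.resize(im[120:300,240:440],None,fx=3,fy=3))
E
```

```text
time_s: 2.58
eef_pos: [0.4502, -0.0981, 0.0427]
orientation: [-0.001, 0.707, 0.707, -0.0]
contact_force: [-0.7, -0.2, -0.2]
finger_gap: 0.747
grip_force: 0.0
```

View pics/s1.png

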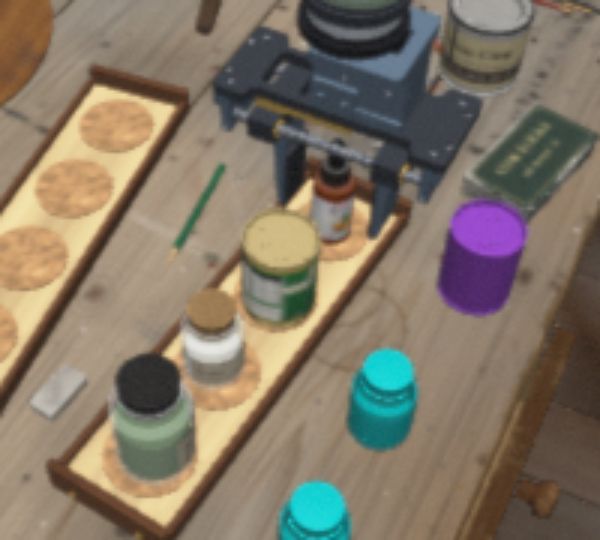

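The crop shows the dropper at (335,200), between the open fingers at (290,165) and (385,205).

```bash
python3 -m jog '[{"dx":0,"dy":0,"dz":0,"rx":0,"ry":0,"rz":0,"jaw":0.2},{"dx":0,"dy":0,"dz":0,"rx":0,"ry":0,"rz":0,"jaw":-0.05},{"dx":0,"dy":0,"dz":0,"rx":0,"ry":0,"rz":0,"jaw":-0.2},{"dx":0,"dy":0,"dz":0,"rx":0,"ry":0,"rz":0,"jaw":-0.3},{"dx":0,"dy":0,"dz":0,"rx":0,"ry":0,"rz":0,"jaw":-0.5},{"dx":0,"dy":0,"dz":0,"rx":0,"ry":0,"rz":0,"jaw":-0.8},{"dx":0,"dy":0,"dz":0,"rx":0,"ry":0,"rz":0,"jaw":-1},{"dx":0,"dy":0,"dz":0,"rx":0,"ry":0,"rz":0,"jaw":-1},{"dx":0,"dy":0,"dz":0,"rx":0,"ry":0,"rz":0,"jaw":-1}]' 8; echo
python3 -m jog '[{"dx":0,"dy":0,"dz":-0.5,"rx":0,"ry":0,"rz":0,"jaw":-1},{"dx":0,"dy":0,"dz":-1.5,"rx":0,"ry":0,"rz":0,"jaw":-1},{"dx":0,"dy":0,"dz":-3,"rx":0,"ry":0,"rz":0,"jaw":-1},{"dx":0,"dy":0,"dz":-5,"rx":0,"ry":0,"rz":0,"jaw":-1},{"dx":0,"dy":0,"dz":-7,"rx":0,"ry":0,"rz":0,"jaw":-1},{"dx":0,"dy":0,"dz":-9,"rx":0,"ry":0,"rz":0,"jaw":-1},{"dx":0,"dy":0,"dz":-10.5,"rx":0,"ry":0,"rz":0,"jaw":-1},{"dx":0,"dy":0,"dz":-11,"rx":0,"ry":0,"rz":0,"jaw":-1},{"dx":0,"dy":0,"dz":-11,"rx":0,"ry":0,"rz":0,"jaw":-1}]'
python3 - <<'E'
from h import *
s=shot('scene'); print([(round(r['p'],2),np.round(r['box'],1).tolist()) for r in find_in('dropper',s)][:2], pbox(s,'dropper',.4505,-.098,.125))
im=cv2.cvtColor(np.array(s['pixels'],np.uint8),cv2.COLOR_RGB2BGR); cv2.imwrite('pics/s2.png',cv2.resize(im[100:260,260:440],None,fx=3,fy=3))
E
```

```text
time_s: 3.38
eef_pos: [0.451, -0.0983, 0.0432]
orientation: [0.0, 0.707, 0.707, 0.0]
contact_force: [0.6, -0.3, 1.8]
finger_gap: 0.36
grip_force: 8.0

time_s: 4.13
eef_pos: [0.4509, -0.0983, 0.1539]
orientation: [0.001, 0.707, 0.707, 0.001]
contact_force: [1.1, -0.2, -0.7]
finger_gap: 0.356
grip_force: 8.0
[(0.58, [355.7, 150.7, 18.2, 31.2]), (0.48, [350.6, 196.7, 21.2, 18.5])] [354.747898   145.39026253  17.18983459  45.44324207]
```

View pics/s2.png

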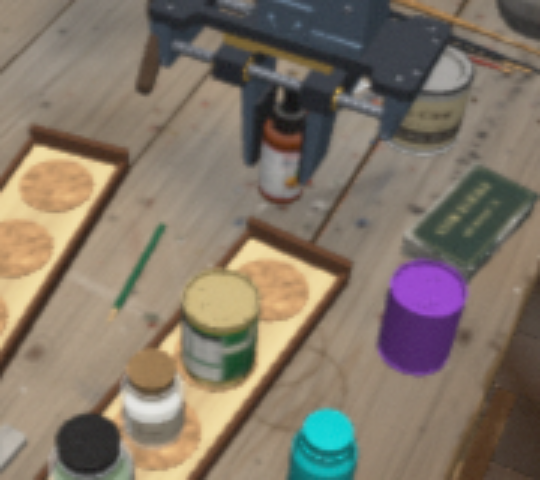

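The dropper is held upright at crop (283,165).

```bash
python3 -m jog '[{"dx":1,"dy":1,"dz":0,"rx":0,"ry":0,"rz":0,"jaw":-1},{"dx":3,"dy":2.6,"dz":0,"rx":0,"ry":0,"rz":0,"jaw":-1},{"dx":5.5,"dy":4.8,"dz":0,"rx":0,"ry":0,"rz":0,"jaw":-1},{"dx":8,"dy":7,"dz":0,"rx":0,"ry":0,"rz":0,"jaw":-1},{"dx":11,"dy":9.6,"dz":0,"rx":0,"ry":0,"rz":0,"jaw":-1},{"dx":14,"dy":12.2,"dz":0,"rx":0,"ry":0,"rz":0,"jaw":-1},{"dx":17,"dy":15,"dz":0,"rx":0,"ry":0,"rz":0,"jaw":-1},{"dx":19.5,"dy":17,"dz":0,"rx":0,"ry":0,"rz":0,"jaw":-1},{"dx":21,"dy":18.5,"dz":0,"rx":0,"ry":0,"rz":0,"jaw":-1},{"dx":21.9,"dy":19.2,"dz":0,"rx":0,"ry":0,"rz":0,"jaw":-1},{"dx":21.9,"dy":19.2,"dz":0,"rx":0,"ry":0,"rz":0,"jaw":-1},{"dx":21.9,"dy":19.2,"dz":0,"rx":0,"ry":0,"rz":0,"jaw":-1}]'; echo
python3 -m jog '[{"dx":0,"dy":0,"dz":2,"rx":0,"ry":0,"rz":0,"jaw":-1},{"dx":0,"dy":0,"dz":4,"rx":0,"ry":0,"rz":0,"jaw":-1},{"dx":0,"dy":0,"dz":6,"rx":0,"ry":0,"rz":0,"jaw":-1},{"dx":0,"dy":0,"dz":8,"rx":0,"ry":0,"rz":0,"jaw":-1},{"dx":0,"dy":0,"dz":9.2,"rx":0,"ry":0,"rz":0,"jaw":-1},{"dx":0,"dy":0,"dz":10,"rx":0,"ry":0,"rz":0,"jaw":-1},{"dx":0,"dy":0,"dz":10.5,"rx":0,"ry":0,"rz":0,"jaw":-1},{"dx":0,"dy":0,"dz":10.7,"rx":0,"ry":0,"rz":0,"jaw":-1},{"dx":0,"dy":0,"dz":10.85,"rx":0,"ry":0,"rz":0,"jaw":-1},{"dx":0,"dy":0,"dz":10.85,"rx":0,"ry":0,"rz":0,"jaw":-1},{"dx":0,"dy":0,"dz":10.85,"rx":0,"ry":0,"rz":0,"jaw":-1}]'
```

```text
time_s: 5.23
eef_pos: [0.6413, 0.1203, 0.1514]
orientation: [-0.001, 0.707, 0.707, -0.002]
contact_force: [0.3, -0.6, -0.7]
finger_gap: 0.357
grip_force: 8.0

time_s: 6.15
eef_pos: [0.643, 0.121, 0.0453]
orientation: [0.001, 0.707, 0.707, 0.001]
contact_force: [0.7, -0.1, -0.5]
finger_gap: 0.358
grip_force: 8.0
```

```bash
python3 -m jog '[{"dx":0,"dy":0,"dz":0.1,"rx":0,"ry":0,"rz":0,"jaw":-1},{"dx":0,"dy":0,"dz":0.2,"rx":0,"ry":0,"rz":0,"jaw":-1},{"dx":0,"dy":0,"dz":0.25,"rx":0,"ry":0,"rz":0,"jaw":-1},{"dx":0,"dy":0,"dz":0.25,"rx":0,"ry":0,"rz":0,"jaw":-1}]'
```

```text
time_s: 6.48
eef_pos: [0.6433, 0.121, 0.043]
orientation: [0.001, 0.707, 0.707, 0.001]
contact_force: [0.1, 0.1, 3.7]
finger_gap: 0.357
grip_force: 8.0
```

```bash
python3 -m jog '[{"dx":0,"dy":0,"dz":0,"rx":0,"ry":0,"rz":0,"jaw":-0.25},{"dx":0,"dy":0,"dz":0,"rx":0,"ry":0,"rz":0,"jaw":-0.15},{"dx":0,"dy":0,"dz":0,"rx":0,"ry":0,"rz":0,"jaw":0.1},{"dx":0,"dy":0,"dz":0,"rx":0,"ry":0,"rz":0,"jaw":0.4},{"dx":0,"dy":0,"dz":0,"rx":0,"ry":0,"rz":0,"jaw":0.4},{"dx":0,"dy":0,"dz":-1,"rx":0,"ry":0,"rz":0,"jaw":0.4},{"dx":0,"dy":0,"dz":-3,"rx":0,"ry":0,"rz":0,"jaw":0.4},{"dx":0,"dy":0,"dz":-6,"rx":0,"ry":0,"rz":0,"jaw":0.6},{"dx":0,"dy":0,"dz":-9,"rx":0,"ry":0,"rz":0,"jaw":1},{"dx":0,"dy":0,"dz":-11,"rx":0,"ry":0,"rz":0,"jaw":1},{"dx":0,"dy":0,"dz":-11.5,"rx":0,"ry":0,"rz":0,"jaw":1},{"dx":0,"dy":0,"dz":-11.5,"rx":0,"ry":0,"rz":0,"jaw":1}]'; echo
python3 -m jog '[{"dx":-3,"dy":-4,"dz":0,"rx":0,"ry":0,"rz":0,"jaw":1},{"dx":-5.5,"dy":-7,"dz":0,"rx":0,"ry":0,"rz":0,"jaw":1},{"dx":-8,"dy":-10.5,"dz":0,"rx":0,"ry":0,"rz":0,"jaw":1},{"dx":-10.5,"dy":-14,"dz":0,"rx":0,"ry":0,"rz":0,"jaw":1},{"dx":-13,"dy":-17,"dz":0,"rx":0,"ry":0,"rz":0,"jaw":1},{"dx":-13.9,"dy":-18.4,"dz":0,"rx":0,"ry":0,"rz":0,"jaw":1},{"dx":-13.9,"dy":-18.4,"dz":0,"rx":0,"ry":0,"rz":0,"jaw":1},{"dx":-13.9,"dy":-18.4,"dz":0,"rx":0,"ry":0,"rz":0,"jaw":1}]' 15
python3 - <<'E'
from h import *
s=shot('top'); c=shot('scene',"s3.png"); 
a=[(round(r['p'],2),np.round(r['box'],1).tolist()) for r in find_in('dropper',s)][:2];b=[(round(r['p'],2),np.round(r['box'],1).tolist()) for r in find_in('dropper',c)][:2];print(a,b)
print(pbox(s,'dropper',.643,.121),pbox(c,'dropper',.643,.121))
E
```

```text
time_s: 7.48
eef_pos: [0.6434, 0.121, 0.1592]
orientation: [0.001, 0.707, 0.707, 0.002]
contact_force: [0.8, 0.0, -0.3]
finger_gap: 0.997
grip_force: 0.0

time_s: 8.15
eef_pos: [0.4569, -0.0186, 0.1559]
orientation: [-0.001, 0.708, 0.707, -0.001]
contact_force: [0.0, -0.1, 0.1]
finger_gap: 1.001
grip_force: 0.0
[(0.46, [260.5, 153.5, 13.0, 17.4])] [(0.74, [228.8, 219.9, 26.0, 34.3])]
[260.25319822 155.9758037   15.31880843  16.27390874] [228.03988839 216.78153784  20.50354143  38.87283572]
```

View pics/s3.png

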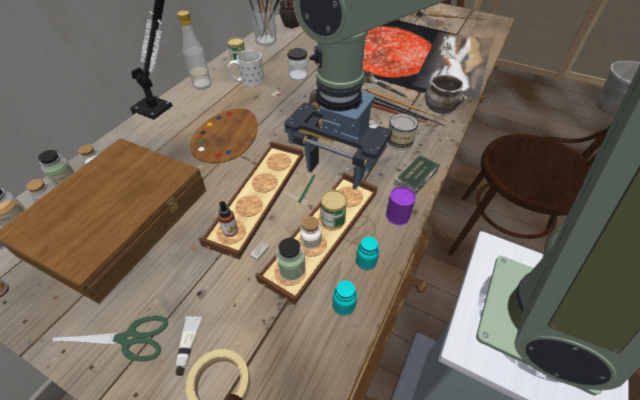

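The dropper stands on the left mat at (228,220), matching the prediction. The gripper is above the tin.

```bash
python3 -m jog '[{"dx":0,"dy":0,"dz":3,"rx":0,"ry":0,"rz":0,"jaw":1},{"dx":0,"dy":0,"dz":5,"rx":0,"ry":0,"rz":0,"jaw":1},{"dx":0,"dy":0,"dz":7,"rx":0,"ry":0,"rz":0,"jaw":1},{"dx":0,"dy":0,"dz":9,"rx":0,"ry":0,"rz":0,"jaw":1},{"dx":0,"dy":0,"dz":11,"rx":0,"ry":0,"rz":0,"jaw":1},{"dx":0,"dy":0,"dz":12.2,"rx":0,"ry":0,"rz":0,"jaw":1},{"dx":0,"dy":0,"dz":12.4,"rx":0,"ry":0,"rz":0,"jaw":1},{"dx":0,"dy":0,"dz":12.4,"rx":0,"ry":0,"rz":0,"jaw":0.6},{"dx":0,"dy":0,"dz":12.4,"rx":0,"ry":0,"rz":0,"jaw":0.4},{"dx":0,"dy":0,"dz":12.4,"rx":0,"ry":0,"rz":0,"jaw":0.3},{"dx":0,"dy":0,"dz":12.4,"rx":0,"ry":0,"rz":0,"jaw":0.2},{"dx":0,"dy":0,"dz":12.4,"rx":0,"ry":0,"rz":0,"jaw":0}]' 15; echo
python3 -m jog '[{"dx":0,"dy":0,"dz":0,"rx":0,"ry":0,"rz":0,"jaw":-0.3},{"dx":0,"dy":0,"dz":0,"rx":0,"ry":0,"rz":0,"jaw":-0.6},{"dx":0,"dy":0,"dz":0,"rx":0,"ry":0,"rz":0,"jaw":-1},{"dx":0,"dy":0,"dz":0,"rx":0,"ry":0,"rz":0,"jaw":-1},{"dx":0,"dy":0,"dz":0,"rx":0,"ry":0,"rz":0,"jaw":-1}]'
```

```text
time_s: 9.35
eef_pos: [0.4591, -0.0182, 0.0337]
orientation: [0.001, 0.707, 0.707, 0.001]
contact_force: [0.4, -0.2, 0.2]
finger_gap: 0.665
grip_force: 0.0

time_s: 9.77
eef_pos: [0.4583, -0.0182, 0.0335]
orientation: [0.0, 0.707, 0.707, -0.0]
contact_force: [-2.1, -0.4, 5.4]
finger_gap: 0.629
grip_force: 15.0
```

```bash
python3 -m jog '[{"dx":0,"dy":0,"dz":-0.5,"rx":0,"ry":0,"rz":0,"jaw":-1},{"dx":0,"dy":0,"dz":-1.5,"rx":0,"ry":0,"rz":0,"jaw":-1},{"dx":0,"dy":0,"dz":-3,"rx":0,"ry":0,"rz":0,"jaw":-1},{"dx":0,"dy":0,"dz":-5,"rx":0,"ry":0,"rz":0,"jaw":-1},{"dx":0,"dy":0,"dz":-7,"rx":0,"ry":0,"rz":0,"jaw":-1},{"dx":0,"dy":0,"dz":-9,"rx":0,"ry":0,"rz":0,"jaw":-1},{"dx":0,"dy":0,"dz":-10.5,"rx":0,"ry":0,"rz":0,"jaw":-1},{"dx":0,"dy":0,"dz":-11,"rx":0,"ry":0,"rz":0,"jaw":-1},{"dx":0,"dy":0,"dz":-11,"rx":0,"ry":0,"rz":0,"jaw":-1}]'; echo
python3 -m jog '[{"dx":0.3,"dy":1,"dz":0,"rx":0,"ry":0,"rz":0,"jaw":-1},{"dx":0.8,"dy":2.6,"dz":0,"rx":0,"ry":0,"rz":0,"jaw":-1},{"dx":1.4,"dy":4.8,"dz":0,"rx":0,"ry":0,"rz":0,"jaw":-1},{"dx":2.1,"dy":7,"dz":0,"rx":0,"ry":0,"rz":0,"jaw":-1},{"dx":2.9,"dy":9.6,"dz":0,"rx":0,"ry":0,"rz":0,"jaw":-1},{"dx":3.6,"dy":12.2,"dz":0,"rx":0,"ry":0,"rz":0,"jaw":-1},{"dx":4.5,"dy":15,"dz":0,"rx":0,"ry":0,"rz":0,"jaw":-1},{"dx":5.1,"dy":17,"dz":0,"rx":0,"ry":0,"rz":0,"jaw":-1},{"dx":5.6,"dy":18.7,"dz":0,"rx":0,"ry":0,"rz":0,"jaw":-1},{"dx":5.8,"dy":19.4,"dz":0,"rx":0,"ry":0,"rz":0,"jaw":-1},{"dx":5.8,"dy":19.4,"dz":0,"rx":0,"ry":0,"rz":0,"jaw":-1},{"dx":5.8,"dy":19.4,"dz":0,"rx":0,"ry":0,"rz":0,"jaw":-1}]'; echo
python3 -m jog '[{"dx":0,"dy":0,"dz":2,"rx":0,"ry":0,"rz":0,"jaw":-1},{"dx":0,"dy":0,"dz":4,"rx":0,"ry":0,"rz":0,"jaw":-1},{"dx":0,"dy":0,"dz":6,"rx":0,"ry":0,"rz":0,"jaw":-1},{"dx":0,"dy":0,"dz":8,"rx":0,"ry":0,"rz":0,"jaw":-1},{"dx":0,"dy":0,"dz":9.2,"rx":0,"ry":0,"rz":0,"jaw":-1},{"dx":0,"dy":0,"dz":10,"rx":0,"ry":0,"rz":0,"jaw":-1},{"dx":0,"dy":0,"dz":10.5,"rx":0,"ry":0,"rz":0,"jaw":-1},{"dx":0,"dy":0,"dz":10.7,"rx":0,"ry":0,"rz":0,"jaw":-1},{"dx":0,"dy":0,"dz":10.8,"rx":0,"ry":0,"rz":0,"jaw":-1},{"dx":0,"dy":0,"dz":10.8,"rx":0,"ry":0,"rz":0,"jaw":-1},{"dx":0,"dy":0,"dz":10.8,"rx":0,"ry":0,"rz":0,"jaw":-1}]'
```

```text
time_s: 10.52
eef_pos: [0.4592, -0.0182, 0.144]
orientation: [0.001, 0.707, 0.707, 0.001]
contact_force: [-0.3, -0.1, -3.2]
finger_gap: 0.625
grip_force: 15.0

time_s: 11.52
eef_pos: [0.6515, 0.0398, 0.1413]
orientation: [-0.001, 0.707, 0.707, -0.001]
contact_force: [-0.2, -0.1, -1.3]
finger_gap: 0.625
grip_force: 15.0

time_s: 12.43
eef_pos: [0.6531, 0.0399, 0.0358]
orientation: [0.001, 0.707, 0.707, 0.001]
contact_force: [0.0, 0.3, -1.7]
finger_gap: 0.623
grip_force: 15.0
```

```bash
python3 -m jog '[{"dx":0,"dy":0,"dz":0.1,"rx":0,"ry":0,"rz":0,"jaw":-1},{"dx":0,"dy":0,"dz":0.2,"rx":0,"ry":0,"rz":0,"jaw":-1},{"dx":0,"dy":0,"dz":0.25,"rx":0,"ry":0,"rz":0,"jaw":-1},{"dx":0,"dy":0,"dz":0.25,"rx":0,"ry":0,"rz":0,"jaw":-1}]'
```

```text
time_s: 12.77
eef_pos: [0.6529, 0.0399, 0.0336]
orientation: [0.0, 0.707, 0.707, 0.0]
contact_force: [-1.4, -0.4, 4.9]
finger_gap: 0.623
grip_force: 15.0
```

```bash
python3 -m jog '[{"dx":0,"dy":0,"dz":0,"rx":0,"ry":0,"rz":0,"jaw":0.28},{"dx":0,"dy":0,"dz":0,"rx":0,"ry":0,"rz":0,"jaw":0.35},{"dx":0,"dy":0,"dz":0,"rx":0,"ry":0,"rz":0,"jaw":0.6},{"dx":0,"dy":0,"dz":0,"rx":0,"ry":0,"rz":0,"jaw":0.9},{"dx":0,"dy":0,"dz":0,"rx":0,"ry":0,"rz":0,"jaw":0.9},{"dx":0,"dy":0,"dz":-1,"rx":0,"ry":0,"rz":0,"jaw":0.9},{"dx":0,"dy":0,"dz":-3,"rx":0,"ry":0,"rz":0,"jaw":0.9},{"dx":0,"dy":0,"dz":-6,"rx":0,"ry":0,"rz":0,"jaw":0.9},{"dx":0,"dy":0,"dz":-9,"rx":0,"ry":0,"rz":0,"jaw":0.9},{"dx":0,"dy":0,"dz":-11,"rx":0,"ry":0,"rz":0,"jaw":1},{"dx":0,"dy":0,"dz":-12.5,"rx":0,"ry":0,"rz":0,"jaw":1},{"dx":0,"dy":0,"dz":-12.5,"rx":0,"ry":0,"rz":0,"jaw":1}]'; echo
python3 -m jog '[{"dx":0.4,"dy":-4,"dz":0,"rx":0,"ry":0,"rz":0,"jaw":1},{"dx":0.8,"dy":-7,"dz":0,"rx":0,"ry":0,"rz":0,"jaw":1},{"dx":1.2,"dy":-10.5,"dz":0,"rx":0,"ry":0,"rz":0,"jaw":1},{"dx":1.6,"dy":-14,"dz":0,"rx":0,"ry":0,"rz":0,"jaw":1},{"dx":1.9,"dy":-17,"dz":0,"rx":0,"ry":0,"rz":0,"jaw":1},{"dx":2.1,"dy":-18.3,"dz":0,"rx":0,"ry":0,"rz":0,"jaw":1},{"dx":2.1,"dy":-18.3,"dz":0,"rx":0,"ry":0,"rz":0,"jaw":1},{"dx":2.1,"dy":-18.3,"dz":0,"rx":0,"ry":0,"rz":0,"jaw":1},{"dx":2.1,"dy":-18.3,"dz":0,"rx":0,"ry":0,"rz":0,"jaw":1}]' 12
python3 - <<'E'
from h import *
s=shot('top'); c=shot('scene',"s4.png"); 
for t,p in [('dropper',(.643,.121)),('tin',(.6528,.04)),('small_jar',(.47,.061)),('tall_jar',(.47,.141))]:
    for k in (s,c): print(t,[(round(r['p'],2),np.round(r['box'],1).tolist()) for r in find_in(t,k)][:3],pbox(k,t,*p).round(1))
E
```

```text
time_s: 13.77
eef_pos: [0.6547, 0.04, 0.1624]
orientation: [0.003, 0.707, 0.707, 0.003]
contact_force: [0.2, -0.7, 0.2]
finger_gap: 0.997
grip_force: 0.0

time_s: 14.52
eef_pos: [0.4706, 0.0608, 0.1574]
orientation: [0.0, 0.707, 0.707, 0.0]
contact_force: [-0.2, -0.5, -0.7]
finger_gap: 0.999
grip_force: 0.0
dropper [(0.56, [260.4, 157.2, 14.3, 19.5])] [260.3 156.   15.3  16.3]
dropper [(0.96, [228.8, 220.6, 24.3, 30.1]), (0.54, [288.6, 275.2, 31.4, 17.1])] [228.  216.8  20.5  38.9]
tin [(0.77, [354.4, 277.3, 22.1, 27.0]), (0.57, [292.4, 151.0, 23.0, 29.0]), (0.29, [308.1, 154.3, 140.5, 58.0])] [291.8 150.7  24.2  27.3]
tin [(0.78, [401.4, 204.8, 30.6, 38.3]), (0.77, [245.3, 195.9, 26.2, 41.4])] [245.5 194.   29.7  39.4]
small_jar [(0.7, [254.9, 274.5, 10.9, 18.7]), (0.44, [292.9, 272.9, 8.6, 18.1])] [285.2 224.1  19.4  18.7]
small_jar [(0.92, [367.1, 254.4, 20.1, 31.7]), (0.81, [344.8, 299.4, 30.5, 37.9]), (0.6, [309.8, 231.2, 22.7, 32.7])] [311.2 232.3  21.9  34.8]
tall_jar [] [252.8 224.6  25.5  23. ]
tall_jar [(0.88, [290.2, 259.8, 28.8, 44.4])] [291.5 258.5  29.6  45.6]
```

View pics/s4.png

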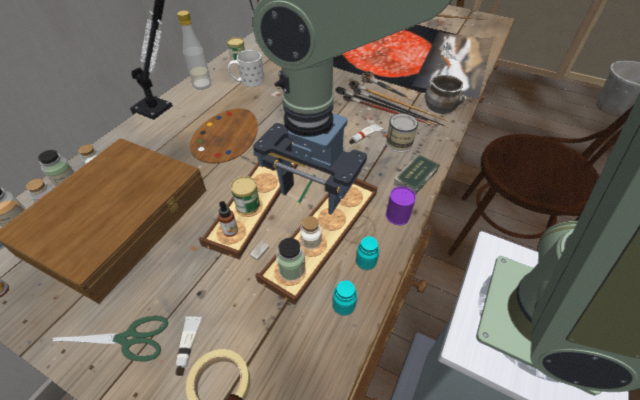

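The tin is on mat 2 at (245,196) and the dropper is still upright at (228,220). Next is the small jar at (310,232).

```bash
python3 -m jog '[{"dx":0.15,"dy":0,"dz":3,"rx":0,"ry":0,"rz":0,"jaw":1},{"dx":0.15,"dy":0,"dz":5,"rx":0,"ry":0,"rz":0,"jaw":1},{"dx":0.15,"dy":0,"dz":7,"rx":0,"ry":0,"rz":0,"jaw":1},{"dx":0.15,"dy":0,"dz":9,"rx":0,"ry":0,"rz":0,"jaw":1},{"dx":0.15,"dy":0,"dz":11,"rx":0,"ry":0,"rz":0,"jaw":1},{"dx":0.15,"dy":0,"dz":12.4,"rx":0,"ry":0,"rz":0,"jaw":1},{"dx":0.15,"dy":0,"dz":12.7,"rx":0,"ry":0,"rz":0,"jaw":0.6},{"dx":0.15,"dy":0,"dz":12.7,"rx":0,"ry":0,"rz":0,"jaw":0.4},{"dx":0.15,"dy":0,"dz":12.7,"rx":0,"ry":0,"rz":0,"jaw":0.25},{"dx":0.15,"dy":0,"dz":12.7,"rx":0,"ry":0,"rz":0,"jaw":0.1},{"dx":0.15,"dy":0,"dz":12.7,"rx":0,"ry":0,"rz":0,"jaw":0},{"dx":0.15,"dy":0,"dz":12.7,"rx":0,"ry":0,"rz":0,"jaw":-0.1}]' 12; echo
python3 -m jog '[{"dx":0,"dy":0,"dz":0,"rx":0,"ry":0,"rz":0,"jaw":-0.3},{"dx":0,"dy":0,"dz":0,"rx":0,"ry":0,"rz":0,"jaw":-0.6},{"dx":0,"dy":0,"dz":0,"rx":0,"ry":0,"rz":0,"jaw":-1},{"dx":0,"dy":0,"dz":0,"rx":0,"ry":0,"rz":0,"jaw":-1},{"dx":0,"dy":0,"dz":0,"rx":0,"ry":0,"rz":0,"jaw":-1}]'; echo
python3 -m jog '[{"dx":0,"dy":0,"dz":-0.5,"rx":0,"ry":0,"rz":0,"jaw":-1},{"dx":0,"dy":0,"dz":-1.5,"rx":0,"ry":0,"rz":0,"jaw":-1},{"dx":0,"dy":0,"dz":-3,"rx":0,"ry":0,"rz":0,"jaw":-1},{"dx":0,"dy":0,"dz":-5,"rx":0,"ry":0,"rz":0,"jaw":-1},{"dx":0,"dy":0,"dz":-7,"rx":0,"ry":0,"rz":0,"jaw":-1},{"dx":0,"dy":0,"dz":-9,"rx":0,"ry":0,"rz":0,"jaw":-1},{"dx":0,"dy":0,"dz":-10.5,"rx":0,"ry":0,"rz":0,"jaw":-1},{"dx":0,"dy":0,"dz":-11.5,"rx":0,"ry":0,"rz":0,"jaw":-1},{"dx":0,"dy":0,"dz":-11.5,"rx":0,"ry":0,"rz":0,"jaw":-1}]'
```

```text
time_s: 16.02
eef_pos: [0.4701, 0.0624, 0.0313]
orientation: [0.001, 0.707, 0.707, 0.001]
contact_force: [0.6, 0.7, 0.5]
finger_gap: 0.596
grip_force: 0.0

time_s: 16.43
eef_pos: [0.4703, 0.0624, 0.031]
orientation: [0.001, 0.707, 0.707, 0.001]
contact_force: [0.7, 0.4, 5.3]
finger_gap: 0.491
grip_force: 12.0

time_s: 17.18
eef_pos: [0.47, 0.0624, 0.1471]
orientation: [0.001, 0.707, 0.707, 0.001]
contact_force: [0.5, 0.2, -1.3]
finger_gap: 0.493
grip_force: 12.0
```

```bash
python3 -m jog '[{"dx":-0.5,"dy":1,"dz":0,"rx":0,"ry":0,"rz":0,"jaw":-1},{"dx":-1.4,"dy":2.6,"dz":0,"rx":0,"ry":0,"rz":0,"jaw":-1},{"dx":-2.6,"dy":4.8,"dz":0,"rx":0,"ry":0,"rz":0,"jaw":-1},{"dx":-3.8,"dy":7,"dz":0,"rx":0,"ry":0,"rz":0,"jaw":-1},{"dx":-5.2,"dy":9.6,"dz":0,"rx":0,"ry":0,"rz":0,"jaw":-1},{"dx":-6.6,"dy":12.2,"dz":0,"rx":0,"ry":0,"rz":0,"jaw":-1},{"dx":-8.1,"dy":15,"dz":0,"rx":0,"ry":0,"rz":0,"jaw":-1},{"dx":-9.2,"dy":17,"dz":0,"rx":0,"ry":0,"rz":0,"jaw":-1},{"dx":-10.1,"dy":18.6,"dz":0,"rx":0,"ry":0,"rz":0,"jaw":-1},{"dx":-10.4,"dy":19.25,"dz":0,"rx":0,"ry":0,"rz":0,"jaw":-1},{"dx":-10.4,"dy":19.25,"dz":0,"rx":0,"ry":0,"rz":0,"jaw":-1},{"dx":-10.4,"dy":19.25,"dz":0,"rx":0,"ry":0,"rz":0,"jaw":-1}]'; echo
python3 -m jog '[{"dx":0,"dy":0,"dz":2,"rx":0,"ry":0,"rz":0,"jaw":-1},{"dx":0,"dy":0,"dz":4,"rx":0,"ry":0,"rz":0,"jaw":-1},{"dx":0,"dy":0,"dz":6,"rx":0,"ry":0,"rz":0,"jaw":-1},{"dx":0,"dy":0,"dz":8,"rx":0,"ry":0,"rz":0,"jaw":-1},{"dx":0,"dy":0,"dz":9.6,"rx":0,"ry":0,"rz":0,"jaw":-1},{"dx":0,"dy":0,"dz":10.5,"rx":0,"ry":0,"rz":0,"jaw":-1},{"dx":0,"dy":0,"dz":11,"rx":0,"ry":0,"rz":0,"jaw":-1},{"dx":0,"dy":0,"dz":11.2,"rx":0,"ry":0,"rz":0,"jaw":-1},{"dx":0,"dy":0,"dz":11.3,"rx":0,"ry":0,"rz":0,"jaw":-1},{"dx":0,"dy":0,"dz":11.3,"rx":0,"ry":0,"rz":0,"jaw":-1},{"dx":0,"dy":0,"dz":11.3,"rx":0,"ry":0,"rz":0,"jaw":-1}]'; echo
python3 -m jog '[{"dx":0,"dy":0,"dz":0.1,"rx":0,"ry":0,"rz":0,"jaw":-1},{"dx":0,"dy":0,"dz":0.2,"rx":0,"ry":0,"rz":0,"jaw":-1},{"dx":0,"dy":0,"dz":0.25,"rx":0,"ry":0,"rz":0,"jaw":-1},{"dx":0,"dy":0,"dz":0.25,"rx":0,"ry":0,"rz":0,"jaw":-1}]'
```

```text
time_s: 18.18
eef_pos: [0.6609, -0.0416, 0.1439]
orientation: [-0.001, 0.707, 0.707, -0.001]
contact_force: [-0.5, -0.7, -1.2]
finger_gap: 0.493
grip_force: 12.0

time_s: 19.1
eef_pos: [0.6626, -0.0416, 0.0335]
orientation: [0.001, 0.707, 0.707, 0.001]
contact_force: [-0.1, 0.3, -0.9]
finger_gap: 0.49
grip_force: 12.0

time_s: 19.43
eef_pos: [0.6625, -0.0417, 0.031]
orientation: [0.001, 0.707, 0.707, 0.0]
contact_force: [-0.7, 0.3, 5.4]
finger_gap: 0.494
grip_force: 12.0
```

```bash
python3 -m jog '[{"dx":0,"dy":0,"dz":0,"rx":0,"ry":0,"rz":0,"jaw":0.02},{"dx":0,"dy":0,"dz":0,"rx":0,"ry":0,"rz":0,"jaw":0.1},{"dx":0,"dy":0,"dz":0,"rx":0,"ry":0,"rz":0,"jaw":0.3},{"dx":0,"dy":0,"dz":0,"rx":0,"ry":0,"rz":0,"jaw":0.7},{"dx":0,"dy":0,"dz":0,"rx":0,"ry":0,"rz":0,"jaw":0.7},{"dx":0,"dy":0,"dz":-1,"rx":0,"ry":0,"rz":0,"jaw":0.7},{"dx":0,"dy":0,"dz":-3,"rx":0,"ry":0,"rz":0,"jaw":0.7},{"dx":0,"dy":0,"dz":-6,"rx":0,"ry":0,"rz":0,"jaw":0.9},{"dx":0,"dy":0,"dz":-9,"rx":0,"ry":0,"rz":0,"jaw":0.9},{"dx":0,"dy":0,"dz":-11,"rx":0,"ry":0,"rz":0,"jaw":1},{"dx":0,"dy":0,"dz":-13,"rx":0,"ry":0,"rz":0,"jaw":1},{"dx":0,"dy":0,"dz":-13,"rx":0,"ry":0,"rz":0,"jaw":1}]'; echo
python3 -m jog '[{"dx":2.5,"dy":-2.6,"dz":0,"rx":0,"ry":0,"rz":0,"jaw":1},{"dx":5,"dy":-5.2,"dz":0,"rx":0,"ry":0,"rz":0,"jaw":1},{"dx":7.5,"dy":-7.8,"dz":0,"rx":0,"ry":0,"rz":0,"jaw":1},{"dx":10,"dy":-10.5,"dz":0,"rx":0,"ry":0,"rz":0,"jaw":1},{"dx":13,"dy":-13.5,"dz":0,"rx":0,"ry":0,"rz":0,"jaw":1},{"dx":16,"dy":-16.5,"dz":0,"rx":0,"ry":0,"rz":0,"jaw":1},{"dx":18.4,"dy":-19.25,"dz":0,"rx":0,"ry":0,"rz":0,"jaw":1},{"dx":18.4,"dy":-19.25,"dz":0,"rx":0,"ry":0,"rz":0,"jaw":1},{"dx":18.4,"dy":-19.25,"dz":0,"rx":0,"ry":0,"rz":0,"jaw":1},{"dx":18.4,"dy":-19.25,"dz":0,"rx":0,"ry":0,"rz":0,"jaw":1}]' 14
python3 - <<'E'
from h import *
c=shot('scene',"s5.png"); 
for t,p in [('small_jar',(.6625,-.0416)),('tall_jar',(.47,.142))]:
    for k in (c,): print(t,[(round(r['p'],2),np.round(r['box'],1).tolist()) for r in find_in(t,k)][:3],pbox(k,t,*p).round(1))
E
```

```text
time_s: 20.43
eef_pos: [0.6646, -0.0418, 0.1658]
orientation: [0.004, 0.707, 0.707, 0.003]
contact_force: [0.4, -0.8, 1.3]
finger_gap: 1.0
grip_force: 0.0

time_s: 21.27
eef_pos: [0.4698, 0.1423, 0.16]
orientation: [0.0, 0.707, 0.707, 0.0]
contact_force: [-0.1, -0.2, 0.0]
finger_gap: 1.001
grip_force: 0.0
small_jar [(0.65, [344.1, 300.4, 26.1, 33.9])] [262.8 171.7  20.9  32.2]
tall_jar [(0.57, [289.9, 260.7, 25.1, 41.4]), (0.45, [312.4, 246.2, 31.2, 24.7]), (0.3, [351.9, 199.2, 23.6, 19.7])] [291.3 258.9  29.6  45.6]
```

View pics/s5.png

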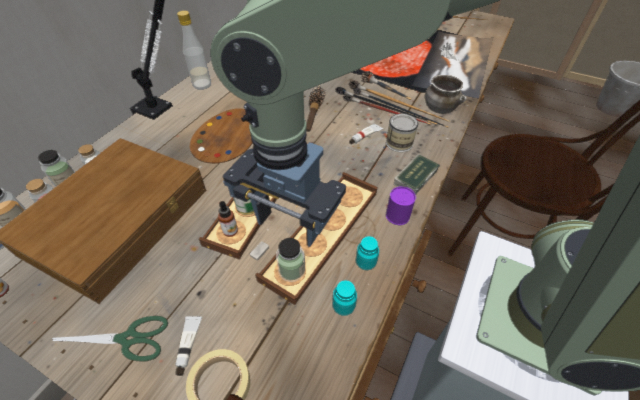

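The arm now hides the small jar. The tall jar is at (290,260), directly below the gripper.

```bash
python3 -m jog '[{"dx":0,"dy":0,"dz":3,"rx":0,"ry":0,"rz":0,"jaw":1},{"dx":0,"dy":0,"dz":5,"rx":0,"ry":0,"rz":0,"jaw":1},{"dx":0,"dy":0,"dz":7,"rx":0,"ry":0,"rz":0,"jaw":1},{"dx":0,"dy":0,"dz":9,"rx":0,"ry":0,"rz":0,"jaw":1},{"dx":0,"dy":0,"dz":11,"rx":0,"ry":0,"rz":0,"jaw":1},{"dx":0,"dy":0,"dz":12.3,"rx":0,"ry":0,"rz":0,"jaw":1},{"dx":0,"dy":0,"dz":12.6,"rx":0,"ry":0,"rz":0,"jaw":0.6},{"dx":0,"dy":0,"dz":12.6,"rx":0,"ry":0,"rz":0,"jaw":0.45},{"dx":0,"dy":0,"dz":12.6,"rx":0,"ry":0,"rz":0,"jaw":0.3},{"dx":0,"dy":0,"dz":12.6,"rx":0,"ry":0,"rz":0,"jaw":0.2},{"dx":0,"dy":0,"dz":12.6,"rx":0,"ry":0,"rz":0,"jaw":0.1},{"dx":0,"dy":0,"dz":12.6,"rx":0,"ry":0,"rz":0,"jaw":0}]' 13; echo
python3 -m jog '[{"dx":0,"dy":0,"dz":0,"rx":0,"ry":0,"rz":0,"jaw":-0.3},{"dx":0,"dy":0,"dz":0,"rx":0,"ry":0,"rz":0,"jaw":-0.6},{"dx":0,"dy":0,"dz":0,"rx":0,"ry":0,"rz":0,"jaw":-1},{"dx":0,"dy":0,"dz":0,"rx":0,"ry":0,"rz":0,"jaw":-1},{"dx":0,"dy":0,"dz":0,"rx":0,"ry":0,"rz":0,"jaw":-1}]'; echo
python3 -m jog '[{"dx":0,"dy":0,"dz":-0.5,"rx":0,"ry":0,"rz":0,"jaw":-1},{"dx":0,"dy":0,"dz":-1.5,"rx":0,"ry":0,"rz":0,"jaw":-1},{"dx":0,"dy":0,"dz":-3,"rx":0,"ry":0,"rz":0,"jaw":-1},{"dx":0,"dy":0,"dz":-5,"rx":0,"ry":0,"rz":0,"jaw":-1},{"dx":0,"dy":0,"dz":-7,"rx":0,"ry":0,"rz":0,"jaw":-1},{"dx":0,"dy":0,"dz":-9,"rx":0,"ry":0,"rz":0,"jaw":-1},{"dx":0,"dy":0,"dz":-10.5,"rx":0,"ry":0,"rz":0,"jaw":-1},{"dx":0,"dy":0,"dz":-11.5,"rx":0,"ry":0,"rz":0,"jaw":-1},{"dx":0,"dy":0,"dz":-11.5,"rx":0,"ry":0,"rz":0,"jaw":-1}]'
```

```text
time_s: 22.42
eef_pos: [0.4705, 0.1425, 0.0349]
orientation: [0.001, 0.707, 0.707, 0.001]
contact_force: [-0.1, -1.1, -0.4]
finger_gap: 0.605
grip_force: 13.0

time_s: 22.83
eef_pos: [0.4705, 0.1425, 0.0348]
orientation: [0.001, 0.707, 0.707, 0.001]
contact_force: [2.0, -1.1, 6.3]
finger_gap: 0.605
grip_force: 13.0

time_s: 23.58
eef_pos: [0.4701, 0.1426, 0.1506]
orientation: [0.001, 0.707, 0.707, 0.001]
contact_force: [1.2, 0.2, -1.4]
finger_gap: 0.601
grip_force: 13.0
```

```bash
python3 -m jog '[{"dx":-1,"dy":0.8,"dz":0,"rx":0,"ry":0,"rz":0,"jaw":-1},{"dx":-3,"dy":2.3,"dz":0,"rx":0,"ry":0,"rz":0,"jaw":-1},{"dx":-5.5,"dy":4.2,"dz":0,"rx":0,"ry":0,"rz":0,"jaw":-1},{"dx":-8.5,"dy":6.5,"dz":0,"rx":0,"ry":0,"rz":0,"jaw":-1},{"dx":-11.5,"dy":8.8,"dz":0,"rx":0,"ry":0,"rz":0,"jaw":-1},{"dx":-14.5,"dy":11,"dz":0,"rx":0,"ry":0,"rz":0,"jaw":-1},{"dx":-17.5,"dy":13.3,"dz":0,"rx":0,"ry":0,"rz":0,"jaw":-1},{"dx":-20.5,"dy":15.6,"dz":0,"rx":0,"ry":0,"rz":0,"jaw":-1},{"dx":-23,"dy":17.5,"dz":0,"rx":0,"ry":0,"rz":0,"jaw":-1},{"dx":-25,"dy":19,"dz":0,"rx":0,"ry":0,"rz":0,"jaw":-1},{"dx":-26.2,"dy":20,"dz":0,"rx":0,"ry":0,"rz":0,"jaw":-1},{"dx":-26.55,"dy":20.2,"dz":0,"rx":0,"ry":0,"rz":0,"jaw":-1}]'; echo
python3 -m jog '[{"dx":0,"dy":0,"dz":0,"rx":0,"ry":0,"rz":0,"jaw":-1},{"dx":0,"dy":0,"dz":2,"rx":0,"ry":0,"rz":0,"jaw":-1},{"dx":0,"dy":0,"dz":4,"rx":0,"ry":0,"rz":0,"jaw":-1},{"dx":0,"dy":0,"dz":6,"rx":0,"ry":0,"rz":0,"jaw":-1},{"dx":0,"dy":0,"dz":8,"rx":0,"ry":0,"rz":0,"jaw":-1},{"dx":0,"dy":0,"dz":9.6,"rx":0,"ry":0,"rz":0,"jaw":-1},{"dx":0,"dy":0,"dz":10.5,"rx":0,"ry":0,"rz":0,"jaw":-1},{"dx":0,"dy":0,"dz":11,"rx":0,"ry":0,"rz":0,"jaw":-1},{"dx":0,"dy":0,"dz":11.2,"rx":0,"ry":0,"rz":0,"jaw":-1},{"dx":0,"dy":0,"dz":11.3,"rx":0,"ry":0,"rz":0,"jaw":-1},{"dx":0,"dy":0,"dz":11.3,"rx":0,"ry":0,"rz":0,"jaw":-1},{"dx":0,"dy":0,"dz":11.3,"rx":0,"ry":0,"rz":0,"jaw":-1}]'; echo
python3 -m jog '[{"dx":0,"dy":0,"dz":0.1,"rx":0,"ry":0,"rz":0,"jaw":-1},{"dx":0,"dy":0,"dz":0.2,"rx":0,"ry":0,"rz":0,"jaw":-1},{"dx":0,"dy":0,"dz":0.25,"rx":0,"ry":0,"rz":0,"jaw":-1},{"dx":0,"dy":0,"dz":0.25,"rx":0,"ry":0,"rz":0,"jaw":-1}]'
```

```text
time_s: 24.58
eef_pos: [0.6721, -0.1266, 0.146]
orientation: [-0.001, 0.708, 0.706, -0.001]
contact_force: [0.2, 0.7, -1.7]
finger_gap: 0.604
grip_force: 13.0

time_s: 25.58
eef_pos: [0.6721, -0.1232, 0.037]
orientation: [0.001, 0.707, 0.707, 0.001]
contact_force: [0.1, -0.4, -2.0]
finger_gap: 0.603
grip_force: 13.0

time_s: 25.92
eef_pos: [0.672, -0.1233, 0.0349]
orientation: [0.001, 0.707, 0.707, 0.0]
contact_force: [-1.1, -0.5, 5.0]
finger_gap: 0.601
grip_force: 13.0
```

Touched down. Now I release, lift, and retreat to the right and back to clear the view.

```bash
python3 -m jog '[{"dx":0,"dy":0,"dz":0,"rx":0,"ry":0,"rz":0,"jaw":0.24},{"dx":0,"dy":0,"dz":0,"rx":0,"ry":0,"rz":0,"jaw":0.32},{"dx":0,"dy":0,"dz":0,"rx":0,"ry":0,"rz":0,"jaw":0.6},{"dx":0,"dy":0,"dz":0,"rx":0,"ry":0,"rz":0,"jaw":0.9},{"dx":0,"dy":0,"dz":0,"rx":0,"ry":0,"rz":0,"jaw":0.9},{"dx":0,"dy":0,"dz":-1,"rx":0,"ry":0,"rz":0,"jaw":0.9},{"dx":0,"dy":0,"dz":-3,"rx":0,"ry":0,"rz":0,"jaw":0.9},{"dx":0,"dy":0,"dz":-6,"rx":0,"ry":0,"rz":0,"jaw":0.9},{"dx":0,"dy":0,"dz":-9,"rx":0,"ry":0,"rz":0,"jaw":0.9},{"dx":0,"dy":0,"dz":-12,"rx":0,"ry":0,"rz":0,"jaw":1},{"dx":0,"dy":0,"dz":-15,"rx":0,"ry":0,"rz":0,"jaw":1},{"dx":0,"dy":0,"dz":-15,"rx":0,"ry":0,"rz":0,"jaw":1}]'; echo
python3 -m jog '[{"dx":-2,"dy":-2,"dz":0,"rx":0,"ry":0,"rz":0,"jaw":1},{"dx":-4,"dy":-4,"dz":0,"rx":0,"ry":0,"rz":0,"jaw":1},{"dx":-7,"dy":-7,"dz":0,"rx":0,"ry":0,"rz":0,"jaw":1},{"dx":-9,"dy":-9,"dz":0,"rx":0,"ry":0,"rz":0,"jaw":1},{"dx":-12,"dy":-12,"dz":0,"rx":0,"ry":0,"rz":0,"jaw":1},{"dx":-15,"dy":-15,"dz":0,"rx":0,"ry":0,"rz":0,"jaw":1},{"dx":-18,"dy":-18,"dz":0,"rx":0,"ry":0,"rz":0,"jaw":1},{"dx":-20,"dy":-20,"dz":0,"rx":0,"ry":0,"rz":0,"jaw":1},{"dx":-22,"dy":-22,"dz":0,"rx":0,"ry":0,"rz":0,"jaw":1},{"dx":-24,"dy":-24,"dz":0,"rx":0,"ry":0,"rz":0,"jaw":1},{"dx":-24,"dy":-24,"dz":0,"rx":0,"ry":0,"rz":0,"jaw":1},{"dx":-24,"dy":-24,"dz":0,"rx":0,"ry":0,"rz":0,"jaw":1}]'
python3 - <<'E'
from h import *
s=shot('top'); c=shot('scene')
f=lambda s:cv2.cvtColor(np.array(s['pixels'],np.uint8),cv2.COLOR_RGB2BGR)
im=f(s)
T=dict(dropper=(.6431,.1213),tin=(.6528,.0398),small_jar=(.6625,-.0416),tall_jar=(.6723,-.123))
a=cv2.resize(im[105:195,225:395],None,fx=4.5,fy=4.5,interpolation=cv2.INTER_CUBIC)
for t,(x,y) in T.items():
    for z,r,col in[(.015,.033,(255,0,0)),(.015+SH[t][3],SH[t][2],(0,0,255))]:
        th=np.linspace(0,6.29,60); p=(projs(s,np.stack([x+r*np.cos(th),y+r*np.sin(th),0*th+z],1))-[225,105])*4.5
        cv2.polylines(a,[np.int32(p)],True,col,1)
    for k in (s,c): print(t,[(round(r['p'],2),np.round(r['box'],1).tolist()) for r in find_in(t,k)][:3],pbox(k,t,x,y).round(1))
b=cv2.resize(f(c)[130:300,190:440],(282*1,192)); cv2.imwrite('pics/e1.png',a); cv2.imwrite('pics/e2.png',cv2.resize(f(c)[130:300,190:440],None,fx=3,fy=3))
E
```

```text
time_s: 26.92
eef_pos: [0.675, -0.1238, 0.1919]
orientation: [0.006, 0.707, 0.707, 0.004]
contact_force: [0.5, 0.3, 0.2]
finger_gap: 1.001
grip_force: 0.0

time_s: 27.92
eef_pos: [0.4308, -0.3639, 0.1838]
orientation: [0.0, 0.708, 0.706, 0.0]
contact_force: [0.7, 0.4, -0.3]
finger_gap: 1.001
grip_force: 0.0
dropper [(0.49, [262.6, 156.9, 14.4, 18.0])] [260.1 155.9  15.3  16.3]
dropper [(0.7, [230.2, 219.9, 24.4, 31.0])] [227.9 216.9  20.5  38.9]
tin [(0.96, [290.6, 151.2, 23.6, 24.5]), (0.77, [356.5, 277.7, 26.6, 26.2])] [291.9 150.7  24.2  27.3]
tin [(0.9, [245.2, 196.9, 23.7, 45.0]), (0.67, [401.1, 205.2, 27.0, 33.3])] [245.6 193.9  29.7  39.4]
small_jar [(0.83, [250.5, 273.4, 23.6, 16.3]), (0.82, [326.4, 147.2, 21.1, 18.3]), (0.63, [294.4, 273.4, 16.2, 22.2])] [324.7 147.4  18.4  21. ]
small_jar [(0.9, [263.7, 171.5, 20.0, 30.6]), (0.85, [367.6, 254.4, 24.7, 37.6]), (0.56, [343.1, 300.5, 25.5, 32.6])] [262.8 171.7  20.9  32.2]
tall_jar [(0.83, [355.1, 142.8, 20.3, 24.7]), (0.52, [284.8, 224.4, 27.1, 25.9]), (0.4, [310.2, 155.4, 142.1, 61.9])] [357.  142.4  24.   26.3]
tall_jar [(0.94, [277.8, 150.2, 26.5, 35.3])] [276.9 147.8  23.7  39.5]
```

View pics/e1.png

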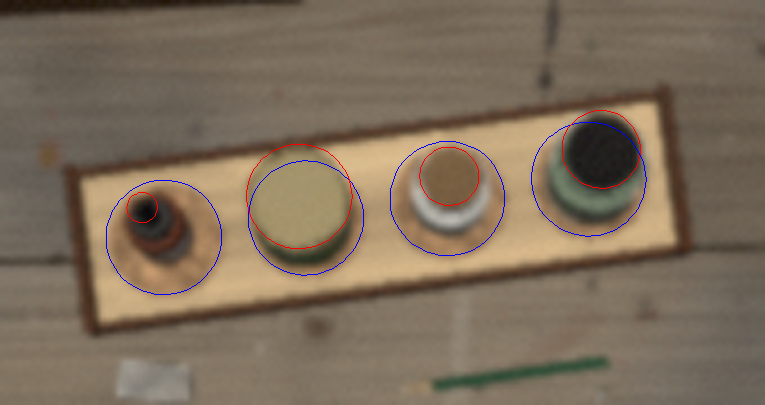

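View pics/e2.png

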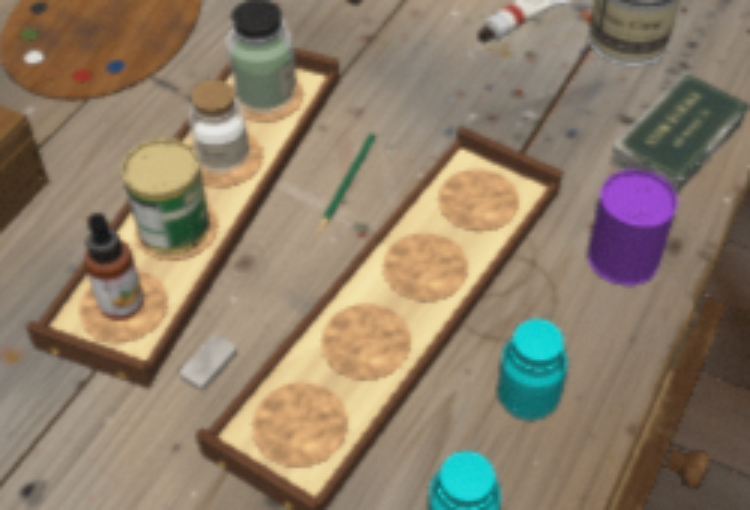

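All four pots stand upright. In the top crop their tops fall on the predicted circles at (142,208), (298,197), (449,176) and (601,150), within about 3 mm. The old rack is empty and the arm is clear.

```bash
python3 -c "from plant import *; print(job_done())"
```

```text
the job is handed in; nothing more can be done
None
```

The job is handed in: dropper, tin, small jar and tall jar now stand upright left to right on the new rack's mats, the reverse of the old order, finished at about 28 s of the 102 s allowed.

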